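Find the full rivet tin by feel

TASK

One of the three identical tins of rivets on the upholstery bench is full and clearly heavier than the others: heft them one after another from the robot's left to its right, lifting each a few centimetres clear, and put the lighter ones back upright where they stood. Then hold the heaviest tin up, upright and still, above the middle of the empty aluminium tray, at least 15 cm above the bench, and finish while still holding it there. Never tip a tin over, and leave everything else on the bench where it is.

Things in the scene. Friction and masses are not known exactly. Their poses are not given: they have to be found in the camera images.
- tin_a: one of three look-alike closed round tins of rivets, bare steel, upright: body 62 mm diameter, 80 mm high with its 14 mm lid (65 mm diameter). Origin: centre of the underside; z up the tin. The full one weighs 0.6 to 0.85 kg, the others 0.2 to 0.45 kg; names say nothing of it. One tin stands left (y 0.20 to 0.32), one in the middle (y within 0.05 of 0), one right (y -0.32 to -0.20); any name may be at any place
- tin_b: one of three look-alike closed round tins of rivets, bare steel, upright: body 62 mm diameter, 80 mm high with its 14 mm lid (65 mm diameter). Origin: centre of the underside; z up the tin. The full one weighs 0.6 to 0.85 kg, the others 0.2 to 0.45 kg; names say nothing of it. One tin stands left (y 0.20 to 0.32), one in the middle (y within 0.05 of 0), one right (y -0.32 to -0.20); any name may be at any place
- tin_c: one of three look-alike closed round tins of rivets, bare steel, upright: body 62 mm diameter, 80 mm high with its 14 mm lid (65 mm diameter). Origin: centre of the underside; z up the tin. The full one weighs 0.6 to 0.85 kg, the others 0.2 to 0.45 kg; names say nothing of it. One tin stands left (y 0.20 to 0.32), one in the middle (y within 0.05 of 0), one right (y -0.32 to -0.20); any name may be at any place
- cover: thin padded grey bench cover, 860 x 1360 mm, fixed, lying on the table top; its own top, on which the tins, the tray and the bystanders lie, is at z = 0.004; origin: centre of its underside
- tray: empty shallow aluminium tray, fixed to the bench beyond the tins, 140 x 180 mm (its x, y), 18 mm high, walls 4 mm; origin: centre of its underside. 
- screwdriver: bystander: screwdriver lying between the left and the middle tin, 200 mm long along its x, under 35 mm high; origin at its middle, underside
- knife: bystander: grey trimming knife lying between the middle and the right tin, about 150 x 24 mm, 16 mm high; origin at its middle, underside
- tape: bystander: roll of brown tape lying flat, 100 mm diameter, 45 mm high; origin: centre of its underside
- spray: bystander: grey spray can standing at the far right, 58 mm diameter, 160 mm high; origin: centre of its underside
- carton: bystander: small cardboard carton, 70 x 100 mm, 40 mm high; origin: centre of its underside
- mallet: bystander: rubber mallet with a wooden handle lying near the robot on the left, 220 mm long along its x; origin at its middle, underside

How it is judged:
By the outcome, as a careful person would: the job done as asked, in the order asked, and still so for the second after the job is handed in, while the arm keeps its last pose, push and grip.
It also fails if it takes over 72 s, if anything falls off the work surface, if the arm or the gripper's body presses on something with over 40 N, if the wrist force passes 120 N, or if a joint passes its speed limit or range.

ROBOT

A 6-joint arm with a two-finger parallel gripper is mounted at the origin on the work surface. World frame = base frame: x ahead of the robot, y to its left, z up, the work surface at z = 0. Lengths are in m, angles in rad, forces in N, time in s.
With the tool pointing down it reaches from about 0.325 to 0.9 m from the base axis. Payload 6.1 kg.
Tool frame: the origin (TCP) lies midway between the tips of the shut fingers; the grasp point (between the pads) lies 19 mm behind it; x points along the fingers, y is the direction in which the jaws open and shut, and the axes are right-handed (so a half turn about x gives the same grasp; the last joint's range is limited). The gripper opens to 85 mm and grips with 20 to 120 N. Pads are 22 mm wide; open, the fingers measure 114 mm over their backs; the gripper's body (76 mm by 85 mm) begins 54 mm behind the grasp point. The pads swing forward as they close: fully open they stand 13 mm farther back than shut.
Start: joints at [-1.305, 0.22, 1.526, -0, 1.395, -0.126], TCP at [0.239, -0.578, 0.202] pointing down, gripper open.
Joint ranges: [-2.98, 2.98], [-0.91, 2.08], [0.09, 2.57], [-1.24, 4.39], [0.2, 2.65], [-2.68, 2.68]. Speed limits (rad/s): [2.57, 2.57, 3.01, 3.14, 3.14, 3.14].

INTERFACE

Orientations are given as [roll, pitch, yaw] about the fixed x, y, z axes, in that order (R = Rz(yaw) Ry(pitch) Rx(roll)).
In Python, from plant import movep, move_l, set_joints, gripper_to, hold, inverse_kinematics, observe, get_image, get_calibration, Unreachable, job_done gives the robot as it stands. Calls block until the motion is done:
- movep(position, orientation): joint-space move of the TCP to a pose.
- move_l(position, feed=0.15, rotation=None, max_force=None): straight line of the TCP; rotation=None keeps the orientation; feed is the mean speed in m/s. With max_force (N) it stops when the force on the tool has changed by that much, and returns True; else False.
- set_joints(angles): joint-space move.
- gripper_to(opening, f_grip=None): finger opening in m; f_grip is the grip in N (None keeps the last); returns when the fingers have stopped.
- hold(seconds).
- inverse_kinematics(position, orientation): joint angles nearest the present ones, or None.
- observe(): the state.
- get_image(name): name is "scene" or "top" or "wrist"; returns (picture, depth): 384x512x3 uint8, red, green, blue; 384x512 float32, m along the optical axis (not along the pixel's ray), 0 where there is no reading.
- get_calibration(name): a dict with "intrinsics" (3x3 intrinsics, pixels), "world_from_camera" (4x4, takes a point from camera to world coordinates). Camera axes: x right, y down, z forward; pixel columns grow to the right and rows downward; lengths in m; the calibration is good to about 2 mm. A picture is of the moment at which its call begins: read the wrist's pose just before it. get_calibration takes no time and is no camera call; for the wrist camera it gives the pose at the moment of the call.
A pose or a line that the arm cannot do raises Unreachable and nothing moves.
- job_done(): hands the job in, once; it reports no verdict.
The state is a dict: "time_s": time; "q": joint angles; "joint_velocities": joint speeds; "joint_torque": joint torques, N m; "eef_pos": TCP position; "tcp_rot": TCP orientation; "ft_force": force on the tool from outside, world axes, zero at the start; "torque": the same for the moment, N m; "opening": finger opening in m.
Only numpy, scipy, OpenCV 4.12 (cv2) and the standard library are available. Lean on these libraries where they do the work, as an engineer would, in place of code of your own. Each camera call takes 0.05 s, during which the arm holds its last target.

## Working session

There is one attempt and no reset: what is moved stays moved. The work goes in short steps, each a Python script; the robot and the scene stay as the last script left them, time stands still between calls to the robot, and variables do not carry over. Pictures are saved under pics/ and viewed, and the job is handed in when it is done.

```bash
mkdir -p pics; ls; python3 - <<'E'
from plant import *
import cv2,numpy as np
for n in ("top","scene"):
    im,d=get_image(n); c=get_calibration(n)
    cv2.imwrite(f"pics/{n}0.png",im[:,:,::-1]); np.savez(f"{n}0.npz",im=im,d=d,K=c["intrinsics"],T=c["world_from_camera"])
    print(n,np.round(c["world_from_camera"],3).tolist(),c["intrinsics"])
o=observe();print(o["time_s"],o["eef_pos"],o["tcp_rot"],o["ft_force"],o["opening"])
E
```

```text
pics
top [[-0.026, -0.991, 0.131, 0.379], [-0.999, 0.021, -0.037, 0.006], [0.033, -0.132, -0.991, 0.902], [0.0, 0.0, 0.0, 1.0]] [[373.90160792   0.         254.81233113]
 [  0.         373.90160792 194.71080158]
 [  0.           0.           1.        ]]
scene [[0.262, 0.623, -0.737, 1.522], [0.965, -0.168, 0.201, -0.3], [0.001, -0.764, -0.645, 0.959], [0.0, 0.0, 0.0, 1.0]] [[454.52916051   0.         249.14821583]
 [  0.         454.52916051 191.01748111]
 [  0.           0.           1.        ]]
0.1 [ 0.23848504 -0.57705803  0.20061114] [-1.70545829  1.56900552  1.8279072 ] [-0.22954679 -0.12159586  0.64668858] 0.08577552805460578
```

View pics/top0.png

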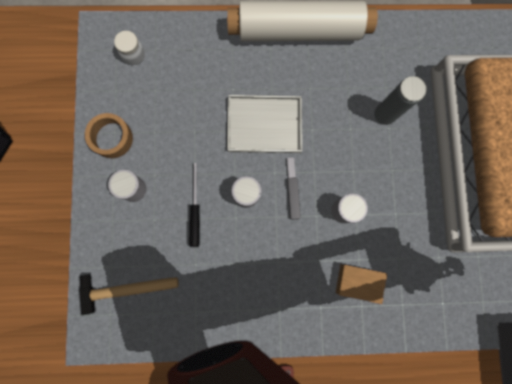

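View pics/scene0.png

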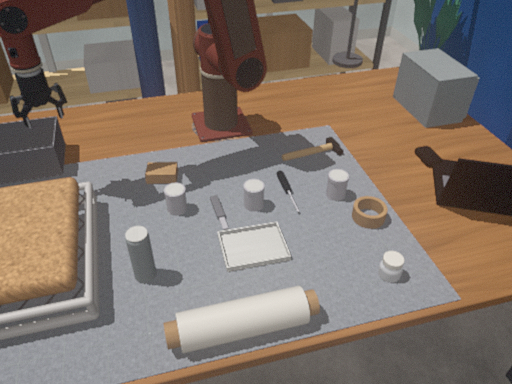

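The top view shows the tins at about (124,184), (246,191) and (352,208), and the tray at (264,124). A small white jar at (127,45) is not one of the tins. Next I'll locate everything using depth.

```bash
python3 - <<'E'
import numpy as np,cv2
for n in("top","scene"):
    z=np.load(n+"0.npz");d=z["d"];K=z["K"];T=z["T"]
    v,u=np.mgrid[:384,:512]
    P=np.stack([(u-K[0,2])/K[0,0]*d,(v-K[1,2])/K[1,1]*d,d],-1)@T[:3,:3].T+T[:3,3]
    m=(d>0)&(P[...,2]>.075)&(P[...,2]<.095)&(P[...,0]>.25)&(P[...,0]<.65)&(abs(P[...,1])<.4)
    k,l,s,c=cv2.connectedComponentsWithStats(m.astype(np.uint8))
    for i in range(1,k):
        if s[i,4]<60: continue
        p=P[l==i].astype(np.float32); (cc,w,a)=cv2.minAreaRect(p[:,:2]);e=cv2.minEnclosingCircle(p[:,:2])
        print(n,s[i,4],c[i],"median z",np.median(p[:,2]),"mean",p.mean(0)[:2],"enc",e)
    if n=="top":
        # tray corners
        for (a,b) in [(228,96),(301,97),(300,152),(228,150),(264,124)]: print("tray",P[b,a])
        for nm,(a,b) in dict(scr_tip=(195,163),scr_end=(194,245),knife0=(290,160),knife1=(294,218),cart=(362,283),spray=(413,90),tape=(107,135),mal=(88,293),hand=(176,284)).items(): print(nm,P[b,a].round(3))
        m=(P[...,2]>.0)&(P[...,2]<.01)&(d>0);print("cover z",np.median(P[m][:,2]))
E
```

```text
Traceback (most recent call last):
cv2.error: OpenCV(4.12.0) /io/opencv/modules/imgproc/src/convhull.cpp:143: error: (-215:Assertion failed) total >= 0 && (depth == CV_32F || depth == CV_32S) in function 'convexHull'
```

```bash
python3 - <<'E'
import numpy as np,cv2
for n in("top","scene"):
    z=np.load(n+"0.npz");d=z["d"];K=z["K"];T=z["T"]
    v,u=np.mgrid[:384,:512]
    P=np.stack([(u-K[0,2])/K[0,0]*d,(v-K[1,2])/K[1,1]*d,d],-1)@T[:3,:3].T+T[:3,3]
    m=(d>0)&(P[...,2]>.075)&(P[...,2]<.095)&(P[...,0]>.25)&(P[...,0]<.65)&(abs(P[...,1])<.4)
    k,l,s,c=cv2.connectedComponentsWithStats(m.astype(np.uint8))
    for i in range(1,k):
        if s[i,4]<60: continue
        p=P[l==i].astype(np.float32); q=np.ascontiguousarray(p[:,:2]);e=cv2.minEnclosingCircle(q)
        print(n,s[i,4],c[i].round(),"z",np.median(p[:,2]),"mean",p.mean(0)[:2],"enc",e)
    if n=="top":
        for (a,b) in [(228,96),(301,97),(300,152),(228,150),(264,124)]: print("tray",P[b,a].round(3))
        for nm,(a,b) in dict(scr_tip=(195,163),scr_end=(194,245),knife0=(290,160),knife1=(294,218),cart=(362,283),spray=(413,90),tape=(107,135),mal=(88,293),hand=(176,284)).items(): print(nm,P[b,a].round(3))
        m=(P[...,2]>-.01)&(P[...,2]<.02)&(d>0);print("cover z",np.median(P[m][:,2]))
E
```

```text
top 710 [123. 184.] z 0.0859353 mean [0.5171548  0.26294187] enc ((0.5177515149116516, 0.2644585072994232), 0.03288991376757622)
top 674 [246. 190.] z 0.08601637 mean [ 0.497197   -0.00471132] enc ((0.49803289771080017, -0.004474288783967495), 0.03271831199526787)
top 679 [352. 207.] z 0.08599388 mean [ 0.45386583 -0.23850234] enc ((0.45415881276130676, -0.23973402380943298), 0.03274991735816002)
tray [0.743 0.033 0.019]
tray [ 0.744 -0.15   0.005]
tray [ 0.6   -0.141  0.012]
tray [0.605 0.035 0.025]
tray [ 0.673 -0.054  0.011]
scr_tip [0.576 0.115 0.019]
scr_end [0.381 0.116 0.032]
knife0 [ 0.579 -0.115  0.017]
knife1 [ 0.438 -0.118  0.021]
cart [ 0.286 -0.263  0.046]
spray [ 0.691 -0.359  0.166]
tape [0.653 0.33  0.005]
mal [0.28  0.353 0.032]
hand [0.294 0.158 0.028]
cover z 0.0051993690794582825
scene 229 [339. 176.] z 0.08122457 mean [0.52208155 0.2609676 ] enc ((0.5179117918014526, 0.26219090819358826), 0.03482144698500633)
scene 255 [254. 186.] z 0.08199581 mean [ 0.5016608  -0.00716399] enc ((0.4979344308376312, -0.0055432794615626335), 0.035399142652750015)
scene 273 [175. 191.] z 0.08226187 mean [ 0.45884353 -0.24189755] enc ((0.45577701926231384, -0.24216565489768982), 0.03454761952161789)
```

```bash
cat > h.py <<'E'
from plant import *
import numpy as np
L=(.5177,.2635);M=(.498,-.0048);R=(.4546,-.2402);TRAY=(.673,-.055)
def st(msg=""):
    o=observe();print(msg,"t%.2f"%o["time_s"],"p",np.round(o["eef_pos"],4),"F",np.round(o["ft_force"],2),"op %.4f"%o["opening"],flush=True);return o
def rot(xy): return [0,np.pi/2,np.arctan2(xy[1],xy[0])]
def meas(n=6):
    f=[]
    for _ in range(n): hold(.08);f.append(observe()["ft_force"])
    return np.mean(f,0)
def shot(n,fn):
    import cv2
    im,d=get_image(n);cv2.imwrite("pics/"+fn,im[:,:,::-1]);return im,d
E
python3 - <<'E'
from h import *
o=st()
for n,p in dict(L=L,M=M,R=R,T=TRAY).items():
    for z in (.024,.2,.3):
        for dy in (0,np.pi):
            r=rot(p);r[2]+=dy
            q=inverse_kinematics([*p,z],r);print(n,z,dy,None if q is None else np.round(q,2))
E
```

```text
t0.10 p [ 0.2385 -0.5771  0.2006] F [-0.23 -0.12  0.65] op 0.0858
L 0.024 0 [ 0.34  0.31  1.78 -0.    1.06 -1.71]
L 0.024 3.141592653589793 [ 0.34  0.31  1.78 -0.    1.06  1.44]
L 0.2 0 [ 0.34  0.12  1.65  0.    1.38 -1.71]
L 0.2 3.141592653589793 [ 0.34  0.12  1.65 -0.    1.38  1.44]
L 0.3 0 [ 0.34  0.07  1.51  0.    1.56 -1.71]
L 0.3 3.141592653589793 [ 0.34  0.07  1.51 -0.    1.56  1.44]
M 0.024 0 [-0.17  0.13  1.99 -0.    1.02 -1.73]
M 0.024 3.141592653589793 [-0.17  0.13  1.99 -0.    1.02  1.41]
M 0.2 0 [-0.17 -0.09  1.85  0.    1.38 -1.73]
M 0.2 3.141592653589793 [-0.17 -0.09  1.85 -0.    1.38  1.41]
M 0.3 0 [-0.17 -0.14  1.71  0.    1.57 -1.73]
M 0.3 3.141592653589793 [-0.17 -0.14  1.71 -0.    1.57  1.41]
R 0.024 0 [-0.64  0.16  1.95  0.    1.02 -1.72]
R 0.024 3.141592653589793 [-0.64  0.16  1.95 -0.    1.02  1.42]
R 0.2 0 [-0.64 -0.05  1.81  0.    1.37 -1.72]
R 0.2 3.141592653589793 [-0.64 -0.05  1.81 -0.    1.37  1.42]
R 0.3 0 [-0.64 -0.1   1.67  0.    1.56 -1.72]
R 0.3 3.141592653589793 [-0.64 -0.1   1.67 -0.    1.56  1.42]
T 0.024 0 [-0.2   0.51  1.51 -0.    1.12 -1.69]
T 0.024 3.141592653589793 [-0.2   0.51  1.51 -0.    1.12  1.45]
T 0.2 0 [-0.2   0.34  1.38  0.    1.42 -1.69]
T 0.2 3.141592653589793 [-0.2   0.34  1.38 -0.    1.42  1.45]
T 0.3 0 [-0.2   0.3   1.25  0.    1.59 -1.69]
T 0.3 3.141592653589793 [-0.2   0.3   1.25 -0.    1.59  1.45]
```

```bash
python3 - <<'E'
from h import *
movep([*L,.2],rot(L)); st("aboveL")
shot("wrist","w1.png")
move_l([*L,.15],feed=.2); st()
E
```

```text
aboveL t3.20 p [0.5181 0.2628 0.2   ] F [-0.08  0.47 -0.51] op 0.0851
 t3.65 p [0.5172 0.263  0.1495] F [-0.24 -0.16 -0.16] op 0.0858
```

View pics/w1.png

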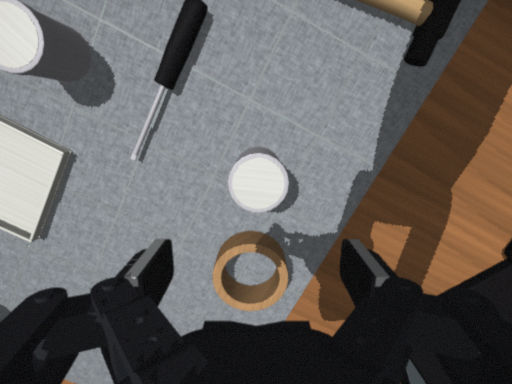

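The wrist view shows the left tin's lid at (258,183), midway between the fingers at about (150,265) and (365,265), so it is centred. I'll grasp and heft it.

```bash
cat >> h.py <<'E'
GZ=.024
def grasp(p):
    f0=meas(4)
    hit=move_l([*p,GZ],feed=.12,max_force=12); print("hit",hit)
    if hit: st("HIT"); raise SystemExit
    st("down"); gripper_to(.045,60); st("closed"); return f0
def heft(p,f0):
    move_l([*p,GZ+.06],feed=.1); hold(.3); f=meas(8); st("lifted")
    print("dF",np.round(f-f0,2),"mass %.3f"%(-(f-f0)[2]/9.81),flush=True)
def putback(p):
    move_l([*p,GZ+.006],feed=.1)
    print("contact",move_l([*p,GZ-.001],feed=.02,max_force=4)); st("placed")
    gripper_to(.085); hold(.1); move_l([*p,.15],feed=.2); st("up")
E
python3 - <<'E'
from h import *
f=grasp(L); heft(L,f); shot("wrist","w2.png");shot("scene","s2.png")
E
```

```text
hit False
down t5.18 p [0.5186 0.2638 0.025 ] F [-0.52 -0.02 -0.05] op 0.0849
closed t5.52 p [0.5187 0.264  0.0256] F [-1.57 -0.05  5.93] op 0.0632
lifted t7.23 p [0.5177 0.2635 0.084 ] F [-0.28 -1.13 -2.79] op 0.0627
dF [-0.39  0.56 -3.24] mass 0.331
```

View pics/s2.png

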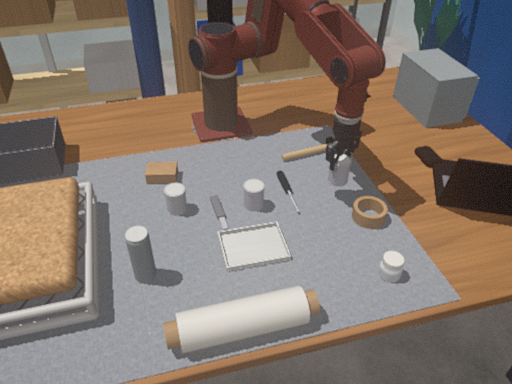

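View pics/w2.png

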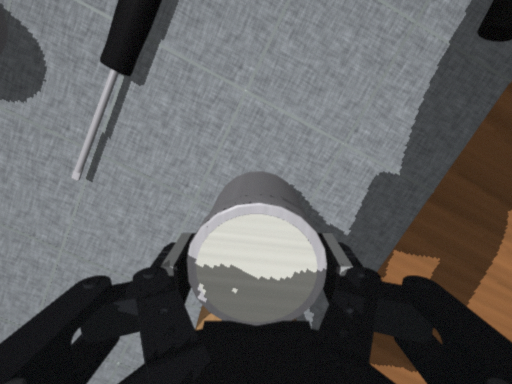

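The left tin came up clear and upright in the grip, lid at (258,265) in the wrist view. It weighs about 0.33 kg, so it is a light one. I'll put it back and heft the middle tin.

```bash
python3 - <<'E'
from h import *
putback(L); shot("wrist","w3.png")
movep([*M,.15],rot(M)); hold(.2); st("aboveM"); shot("wrist","w4.png")
f=grasp(M); heft(M,f); shot("wrist","w5.png")
E
python3 -c "
import cv2,numpy as np
cv2.imwrite('pics/c1.png',cv2.resize(np.hstack([cv2.imread(f'pics/w{i}.png') for i in (3,4,5)]),(798,200)))"
```

```text
contact True
placed t8.36 p [0.5188 0.264  0.0256] F [1.28 0.91 4.72] op 0.0631
up t9.59 p [0.5169 0.2632 0.1487] F [ 0.17 -0.27 -0.73] op 0.0851
aboveM t10.89 p [ 0.4982 -0.0037  0.1499] F [-0.46  0.53 -0.24] op 0.0851
hit False
down t12.47 p [ 0.4988 -0.0049  0.0248] F [-0.09 -0.17  0.13] op 0.0848
closed t12.81 p [ 0.4988 -0.005   0.0254] F [-3.24 -0.17  6.52] op 0.0631
lifted t14.53 p [ 0.498  -0.0048  0.084 ] F [ 0.6   0.24 -3.49] op 0.0630
dF [ 0.27  0.89 -3.73] mass 0.381
```

View pics/c1.png

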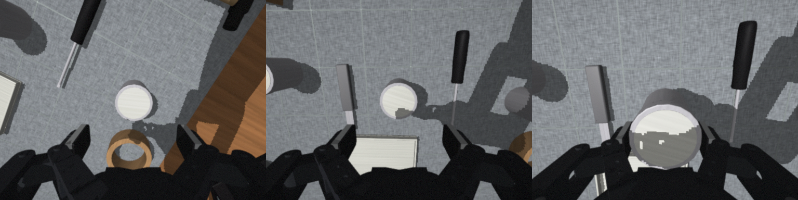

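The left tin is standing upright back in place (left panel, 134,102). The middle tin is upright in the grip and weighs about 0.38 kg, also light. The right tin is next.

```bash
python3 - <<'E'
from h import *
putback(M); shot("wrist","w6.png")
movep([*R,.15],rot(R)); hold(.2); st("aboveR"); shot("wrist","w7.png")
f=grasp(R); heft(R,f); shot("wrist","w8.png")
E
python3 -c "
import cv2,numpy as np
cv2.imwrite('pics/c2.png',cv2.resize(np.hstack([cv2.imread(f'pics/w{i}.png') for i in (6,7,8)]),(798,200)))"
```

```text
contact True
placed t15.60 p [ 0.4991 -0.005   0.0254] F [-0.44 -0.05  4.36] op 0.0631
up t16.83 p [ 0.4972 -0.0047  0.1488] F [-0.34 -0.35 -0.95] op 0.0851
aboveR t18.03 p [ 0.4551 -0.2389  0.1499] F [ 0.9  -0.41 -0.91] op 0.0851
hit False
down t19.62 p [ 0.4553 -0.2407  0.0249] F [ 0.21 -0.53  0.26] op 0.0852
closed t19.96 p [ 0.4554 -0.2409  0.0254] F [-2.44 -0.41  5.41] op 0.0635
lifted t21.68 p [ 0.4546 -0.2402  0.084 ] F [-0.93 -0.01 -8.31] op 0.0628
dF [ 0.11  0.2  -7.78] mass 0.793
```

View pics/c2.png

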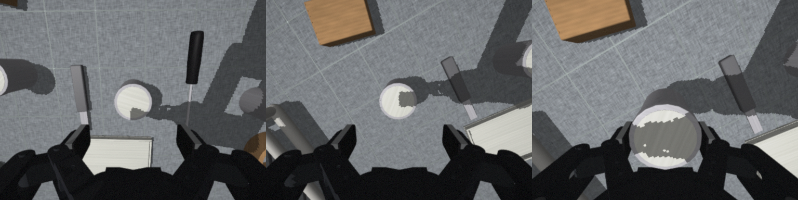

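The middle tin stands upright in its place. The right tin is the full one at 0.79 kg, and it is upright in the grip. I'll carry it up and over the tray.

```bash
python3 - <<'E'
from h import *
move_l([*R,.25],feed=.12); st()
move_l([*TRAY,.25],feed=.15,rotation=rot(TRAY)); hold(.6); st("over tray")
f=meas(6);print(f, observe()["tcp_rot"])
for n in("top","scene"):
    im,d=shot(n,n+"9.png");c=get_calibration(n);np.savez(n+"9.npz",im=im,d=d,K=c["intrinsics"],T=c["world_from_camera"])
shot("wrist","w9.png")
st()
E
python3 -c "
import cv2,numpy as np
cv2.imwrite('pics/c3.png',cv2.resize(np.hstack([cv2.imread(f'pics/{i}9.png') for i in ('top','scene')]),(800,300)))
z0=np.load('top0.npz');z=np.load('top9.npz')
for n in('top','scene'):
    z=np.load(n+'9.npz');d=z['d'];K=z['K'];T=z['T'];v,u=np.mgrid[:384,:512]
    P=np.stack([(u-K[0,2])/K[0,0]*d,(v-K[1,2])/K[1,1]*d,d],-1)@T[:3,:3].T+T[:3,3]
    for c in ((.5177,.2635),(.498,-.0048)):
        m=(d>0)&(abs(P[...,2]-.084)<.01)&(np.hypot(P[...,0]-c[0],P[...,1]-c[1])<.06)
        if m.sum()>20: print(n,cv2.minEnclosingCircle(np.ascontiguousarray(P[m][:,:2].astype(np.float32))),m.sum())
    m=(d>0)&(P[...,2]>.2)&(P[...,2]<.32)&(np.hypot(P[...,0]-.673,P[...,1]+.055)<.04)
    print(n,'held',m.sum(),P[m].min(0),P[m].max(0))
"
```

```text
t23.26 p [ 0.4541 -0.2398  0.2489] F [-1.02 -0.08 -6.84] op 0.0630
over tray t25.92 p [ 0.673 -0.055  0.25 ] F [ 0.84  0.04 -8.04] op 0.0632
[-0.3782074   0.17443287 -7.43451608] [-1.25574832  1.5707409  -1.33726366]
 t26.57 p [ 0.673 -0.055  0.25 ] F [ 0.72  0.43 -7.39] op 0.0629
top ((0.5184584856033325, 0.2644214332103729), 0.033027566969394684) 714Traceback (most recent call last):
  File "<string>", line 12, in <module>
    print(n,'held',m.sum(),P[m].min(0),P[m].max(0))
                           ~~~~~~~~^^^
    return umr_minimum(a, axis, None, out, keepdims, initial, where)
ValueError: zero-size array to reduction operation minimum which has no identity
```

View pics/c3.png

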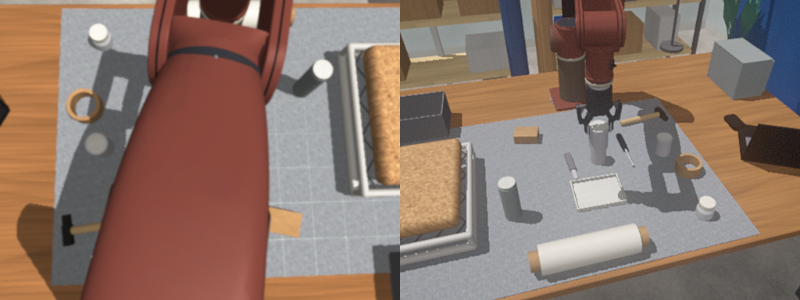

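View pics/w9.png

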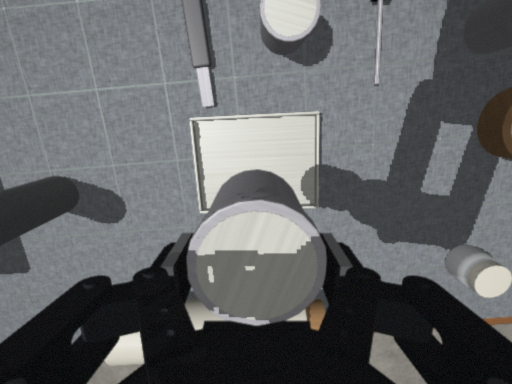

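The held tin's lid is at (258,262) in the wrist view with the tray below it, and the scene view shows it upright. I'll check its position over the tray with the scene depth before handing in.

```bash
python3 -c "
import cv2,numpy as np
z=np.load('top0.npz');z9=np.load('scene9.npz')
def cloud(z):
    d=z['d'];K=z['K'];T=z['T'];v,u=np.mgrid[:384,:512]
    return np.stack([(u-K[0,2])/K[0,0]*d,(v-K[1,2])/K[1,1]*d,d],-1)@T[:3,:3].T+T[:3,3]
P=cloud(z);m=(z['im'].min(-1)>150)&(abs(P[...,0]-.673)<.09)&(abs(P[...,1]+.055)<.11)&(P[...,2]<.04)
print('tray',cv2.minAreaRect(np.ascontiguousarray(P[m][:,:2].astype(np.float32))))
P=cloud(z9)
m=(np.hypot(P[...,0]-.673,P[...,1]+.055)<.045)&(P[...,2]>.1)&(P[...,2]<.32)
for a in np.arange(.2,.32,.01):
    q=P[m&(abs(P[...,2]-a)<.005)]
    if len(q)>5: print('%.2f'%a,len(q),q.min(0).round(3),q.max(0).round(3))
m=(np.hypot(P[...,0]-.498,P[...,1]+.0048)<.06)&(abs(P[...,2]-.082)<.01);print('mid',m.sum())
"
```

```text
tray ((0.6640337705612183, -0.055669769644737244), (0.17683745920658112, 0.15514643490314484), 88.10894012451172)
0.23 54 [ 0.669 -0.087  0.227] [ 0.705 -0.033  0.235]
0.24 79 [ 0.671 -0.087  0.235] [ 0.705 -0.028  0.245]
0.25 72 [ 0.67  -0.088  0.245] [ 0.707 -0.029  0.255]
0.26 82 [ 0.67  -0.087  0.255] [ 0.705 -0.03   0.265]
0.27 81 [ 0.671 -0.087  0.265] [ 0.704 -0.03   0.275]
0.28 79 [ 0.672 -0.094  0.275] [ 0.705 -0.019  0.285]
0.29 97 [ 0.675 -0.098  0.285] [ 0.706 -0.011  0.295]
0.30 135 [ 0.639 -0.1    0.295] [ 0.705 -0.011  0.305]
0.31 356 [ 0.639 -0.098  0.305] [ 0.706 -0.011  0.315]
mid 9
```

```bash
python3 - <<'E'
from h import *
st("final"); print(np.abs(observe()["joint_velocities"]).max()); job_done()
E
```

```text
final t26.57 p [ 0.673 -0.055  0.25 ] F [ 0.72  0.43 -7.39] op 0.0629
0.0008203757180846434
the job is handed in; nothing more can be done
```

The right-hand tin is the full one. The arm is holding it upright and still above the middle of the tray, and I handed the job in at 26.6 s. I hefted the tins left to right, each raised 6 cm:

| Tin | Measured mass | What I did with it |
|---|---|---|
| Left | about 0.33 kg | put back upright where it stood |
| Middle | about 0.38 kg | put back upright where it stood |
| Right | about 0.79 kg | carried to the tray and held |

**Held tin:** the scene camera's depth puts it at about (0.674, -0.057), with its underside near z = 0.23. I take the tray's middle as (0.673, -0.055) from its corners. The grip was steady at 63 mm, the wrist force about -7.4 N, and the joints at rest.

**Left tin:** measured again after putting it back, it was within 1 mm of where it started.

**Middle tin:** the arm hid most of it, so I could not measure it again. The wrist pictures showed it upright in its place.

**Disagreement:** an automatic fit of the tray put its middle about 9 mm nearer the robot in x. That fit came out longer than the real tray, probably because it took in the tip of the knife, so I kept the corner-based centre.

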